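# Stack the matching keyed riser on the foot of the flange stand

## Robot

A 6-joint arm with a two-finger parallel gripper is mounted at the origin on a cart in front of the work surface, level with it; the furniture and walls round the work are solid. World frame = base frame: x ahead of the robot, y to its left, z up, the work surface at z = 0. Lengths are in m, angles in rad, forces in N, time in s.
With the tool pointing down it reaches from about 0.35 to 0.775 m from the base axis. Payload 7.3 kg.
Tool frame: the origin (TCP) lies on the centre line of the jaws, within the pads' length; the fingertips stand 17 mm ahead of it and the grasp point (between the pads) lies 2 mm behind it (robot.tcp_to_tips is the distance from the TCP to the fingertips, in m); z points along the fingers, y is the line along which they close (so a half turn about z gives the same grasp; the last joint's range is limited). The gripper opens to 92 mm and grips with 3 to 60 N. Pads are 19 mm wide; open, the fingers measure 130 mm over their backs; the gripper's body (75 mm by 190 mm) begins 47 mm behind the grasp point.
Start: joints at [1.137, 0.342, 1.524, -0, 1.275, -0.146], TCP at [0.149, 0.503, 0.244] pointing down, gripper open.
Joint ranges: [-2.53, 2.53], [-0.77, 2.02], [0.04, 2.7], [-1, 4.14], [0.28, 2.66], [-3.11, 3.11]. Speed limits (rad/s): [2.57, 2.57, 3.14, 3.14, 3.14, 3.14].

## Interface

Orientations are given as [roll, pitch, yaw] about the fixed x, y, z axes, in that order (R = Rz(yaw) Ry(pitch) Rx(roll)).
In Python, from cell import robot gives the robot as it stands. The module is installed in compiled form; this text tells all that it offers.
- The arm moves only by the tool carry_out, never from a script. Its argument "commands" is a list of rows, each a list of 3 entries, a list of its own where there are three numbers: the shift along the tool's x, y, z in m, then the turn about the tool's z in rad, then the opening, from 0 (shut) to 1 (fully open). In form: [[[dx, dy, dz], yaw, claw], ...]. A call has 1 to 20 rows; each row shifts and turns the commanded pose from where the row before left it, along the tool's axes as they then stand; what a row does not reach is not made up. A row lasts 1/8 s, in which the tool goes at most 62.5 mm and 10.7 degrees, less where a joint would pass 70% of its speed; a pose out of reach is approached as far as the arm can. A call is refused whole if a number of a shift passes 0.0625 or a number of a turn 0.188, either way. A call with a gripper value outside its range is refused whole. The fingers move at their own pace and stop on an object; "newtons" is the grip in N (left out, the last holds). Time passes only in rows, so rows that do not move let the fingers close. It gives the time, the measured TCP pose, the force, the opening and the grip force at its end, in the units of the state.
- robot.observe(): the state, without advancing time (a new reading comes with each control period).
- robot.read_camera(name): name is "side" or "top"; returns a dict with "pixels" (480x640x3 uint8, red, green, blue), "fx", "fy", "cx", "cy" (pixels), "view" (4x4, takes a point from world to camera coordinates). Camera axes: x right, y up, looking along -z (the intrinsics and any distortion apply to the point x, -y, -z); pixel columns grow to the right and rows downward; lengths in m; the calibration is good to about 2 mm. A picture is of the moment at which its call begins. There is no depth.
- robot.hand_in(): hands the job in; it is judged then, once.
Trained networks look in a picture, given as the dict that the camera call returned (one of the last four; its "shot" number tells which), for a name from the list of things; names that differ only in an ending like _2 or _b are one class to them, and where a whole thing is asked for, a point or a joint stands for the part that bears it (a point fixed in the world has none). Each returns a list of dicts, best first, with "p" (0 to 1); they miss things now and then, are a little off and sometimes report something else, mostly with a low value. They report only what shows in the picture. A call takes as long as a camera call.
- robot.find_in(picture, name): "at" ([column, row] in pixels, amid what is visible of it).
- robot.tip_of(picture, name): "at" ([column, row] in pixels: a listed point, or the origin of a listed thing).
The state is a dict: "time": time; "qpos": joint angles; "qvel": joint speeds; "joint_efforts": joint torques, N m; "tool_pos": TCP position; "tool_rot": TCP orientation; "contact_force": force on the tool from outside, world axes, zero at the start; "torque": the same for the moment, N m; "opening": finger opening in m; "grip_force": force on a finger pad.
Only numpy, scipy, OpenCV 4.12 (cv2) and the standard library are available. Lean on these libraries where they do the work, as an engineer would, in place of code of your own. Each camera call takes 0.05 s, during which the arm holds its last target. There are 200 camera calls.

## Task

Build up the flange stand: take the blue riser, the one whose two lugs match the notches of the aluminium foot, and stack it squarely on the foot so that each lug drops into a notch and the riser sits fully home, then let go of it. Leave the orange riser, whose lugs are too close together, standing where it is, and mind the tall post at the right front of the bench.

Things in the scene. Friction and masses are not known exactly. Their poses are not given: they have to be found in the camera images.
- blue_riser_grip (a point): Centre of the 48 (x) x 26 (y) x 44 mm high grip block (grasp across y) of the loose blue riser, 78 mm high, 0.35 kg; z up. Below it a deck 76 x 56 x 16 mm, eared at both x ends to 108 mm, its top 22 mm and underside 38 mm below this point; under that two round tapered lugs, 38 mm either side of the middle along x, 18 mm long, 32 mm wide at the root, 19 at the tip; it stands on them.
- orange_riser_grip (a point): Bystander: loose orange riser standing on its lugs, as high as the blue one and with the same grip block, whose centre this is (56 mm above the lug tips; x along the 48 mm, y across the 26 mm, z up). Its 76 x 56 mm deck has no ears and its lugs are only 20 mm either side of the middle along x, so it does not fit the foot.
- foot_top (a point): Centre of the top face of the foot: fixed bare aluminium block, 112 (x) x 80 (y) x 46 mm high, z up. In each x end a notch, open at the end and top: 36 mm wide about y = 0, from 20 mm off the middle outwards, 22 mm deep, dark floor. Blue riser home: deck on this face, grip centre 38 mm above this point, x axes parallel either way round. Lugs enter from 8 mm off, centre to 2 mm.

How it is judged:
By the outcome, as a careful person would: the job done as asked, in the order asked, and still so for the second after the job is handed in, with the robot touching nothing.
It also fails if it takes over 32 s, if anything falls off the work surface, if the arm or the gripper's body presses on something with over 40 N, if the wrist force passes 120 N, or if a joint passes its speed limit or range.

## Working session

There is one attempt and no reset: what is moved stays moved. The work goes in short steps, Python scripts to look and compute and a tool call to move; the robot and the scene stay as the last step left them, time stands still between calls to the robot, and variables do not carry over. Pictures are saved under pics/ and viewed, at most 10 in all, crops included, and the job is handed in when it is done.

Besides the shell and the picture viewer there is one more tool, called as name(argument=value, ...), one argument or row to a line, values as JSON. carry_out: Moves the arm, as the interface text tells. Its arguments: {"type":"object","properties":{"commands":{"type":"array"},"newtons":{"type":"number"}},"required":["commands"]}

```bash
mkdir -p pics; cat > h.py <<'E'
import numpy as np, cv2
from cell import robot
def shot(n):
    p=robot.read_camera(n); return p
def ray(p,uv):
    V=np.array(p["view"]);R,t=V[:3,:3],V[:3,3]
    d=np.array([(uv[0]-p["cx"])/p["fx"],-(uv[1]-p["cy"])/p["fy"],-1.])
    d=R.T@d; return -R.T@t,d/np.linalg.norm(d)
def atz(p,uv,z):
    o,d=ray(p,uv); return o+d*(z-o[2])/d[2]
def tri(rs):
    A=0;b=0
    for o,d in rs:
        M=np.eye(3)-np.outer(d,d);A=A+M;b=b+M@o
    return np.linalg.solve(A,b)
def proj(p,X):
    V=np.array(p["view"]);c=V[:3,:3]@np.array(X)+V[:3,3]
    return np.array([p["cx"]+p["fx"]*c[0]/-c[2],p["cy"]-p["fy"]*c[1]/-c[2]])
E
python3 - <<'E'
from h import *
P={n:shot(n) for n in("side","top")}
for n,p in P.items():
    cv2.imwrite(f"pics/{n}0.png",p["pixels"][:,:,::-1])
    print(n,[k for k in p], p["fx"],ray(p,(320,240)))
for t in("blue_riser_grip","orange_riser_grip","foot_top"):
    rs=[]
    for n,p in P.items():
        r=robot.tip_of(p,t); print(t,n,[(np.round(q["at"]),round(q["p"],2)) for q in r[:3]])
        if r: rs.append(ray(p,r[0]["at"]))
    if len(rs)==2: print(tri(rs).round(4))
s=robot.observe();print(s["tool_pos"],s["tool_rot"],s["time"])
E
```

```text
side ['pixels', 'fx', 'fy', 'cx', 'cy', 'view', 'shot'] 535.1230284019051 (array([ 0.50426201, -0.53923351,  0.57704016]), array([-0.04226671,  0.82823721, -0.55878139]))
top ['pixels', 'fx', 'fy', 'cx', 'cy', 'view', 'shot'] 497.79391815610506 (array([0.33209503, 0.14166297, 0.91123422]), array([ 0.1845519 ,  0.02409382, -0.9825274 ]))
blue_riser_grip side [(array([320., 267.]), 0.7)]
blue_riser_grip top [(array([324., 253.]), 0.7)]
[0.4694 0.1557 0.055 ]
orange_riser_grip side [(array([315., 353.]), 0.81)]
orange_riser_grip top [(array([432., 254.]), 0.95)]
[ 0.4698 -0.032   0.0515]
foot_top side [(array([318., 220.]), 0.56)]
foot_top top [(array([233., 260.]), 0.76)]
[0.458  0.3154 0.0451]
[0.14898032 0.50336807 0.24363083] [-3.14139814e+00 -2.99715610e-05  2.85378905e+00] 0.4
```

View pics/top0.png

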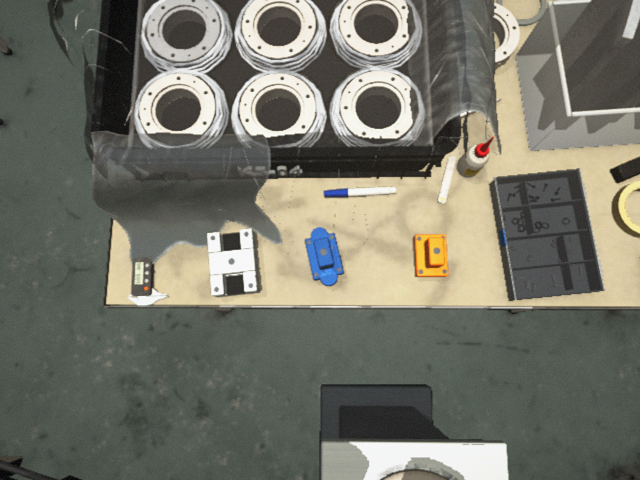

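View pics/side0.png

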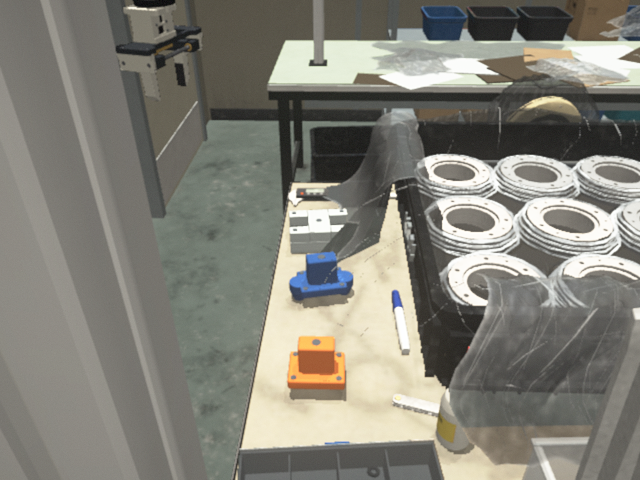

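The top view shows the foot near (233,262), the blue riser near (324,256) and the orange one near (431,255). All three have their long axis roughly along world x. Plastic film hangs close to the foot's far-right corner. Next I'll fit poses by silhouette.

```bash
cat > fit.py <<'E'
from h import *
from scipy.optimize import minimize
def box(x0,x1,y0,y1,z0,z1): return np.array([[x,y,z] for x in(x0,x1) for y in(y0,y1) for z in(z0,z1)])
ear=lambda s:np.vstack([np.c_[s*38+16*np.cos(a),16*np.sin(a),z] for a,z in [(np.linspace(0,6.3,20)[:,None],np.full((20,1),zz)) for zz in(-38,-22)]]) if 0 else np.array([[s*38+16*np.cos(a),16*np.sin(a),zz] for a in np.linspace(0,6.28,20) for zz in(-38,-22)])
BLUE=[np.array(q)/1e3 for q in (box(-24,24,-13,13,-22,22),box(-38,38,-28,28,-38,-22),ear(1),ear(-1))]
def render(p,parts,pose):
    x,y,z,w=pose;c,s=np.cos(w),np.sin(w);R=np.array([[c,-s,0],[s,c,0],[0,0,1]])
    m=np.zeros((480*4,640*4),np.uint8)
    for q in parts:
        uv=np.array([proj(p,R@v+[x,y,z]) for v in q])
        cv2.fillConvexPoly(m,cv2.convexHull((uv*4+1.5).round().astype(np.int32)),255)
    return cv2.resize(m,(640,480),interpolation=cv2.INTER_AREA)/255.
def fit(views,parts,x0,free):
    x0=np.array(x0,float);sc=np.array([.005,.005,.005,.1])[free]
    def f(d):
        q=x0.copy();q[free]+=d*sc
        return sum(np.abs(render(p,parts,q)-m).sum()/m.sum() for p,m in views)
    n=len(free);S=np.vstack([np.zeros(n),np.eye(n)])-.3
    r=minimize(f,np.zeros(n),method="Nelder-Mead",options=dict(initial_simplex=S,maxfev=200,xatol=.01))
    q=x0.copy();q[free]+=r.x*sc;return q,r.fun
def bluemask(p,c,r=45):
    h=cv2.cvtColor(p["pixels"],cv2.COLOR_RGB2HSV);m=((h[...,0]>100)&(h[...,0]<125)&(h[...,1]>130)&(h[...,2]>40)).astype(float)
    k=np.zeros_like(m);c=np.round(c).astype(int);k[c[1]-r:c[1]+r,c[0]-r:c[0]+r]=1;return m*k
E
python3 - <<'E'
from fit import *
P={n:shot(n) for n in("side","top")}
g=[.469,.156,.056]
V=[(p,bluemask(p,proj(p,g))) for p in P.values()]
print("both",fit(V,BLUE,g+[.15],[0,1,3]))
print("top",fit(V[1:],BLUE,g+[.15],[0,1,3]),"side",fit(V[:1],BLUE,g+[.15],[0,1,3]))
f=[.458,.315,.046]
u=proj(P["top"],f).astype(int);v=proj(P["side"],f).astype(int)
a=cv2.resize(P["top"]["pixels"][u[1]-50:u[1]+50,u[0]-45:u[0]+45],None,fx=5,fy=5,interpolation=cv2.INTER_CUBIC)[:,:400]
b=cv2.resize(P["side"]["pixels"][v[1]-40:v[1]+60,v[0]-40:v[0]+40],None,fx=5,fy=5,interpolation=cv2.INTER_CUBIC)
print("crop origins",u-[45,50],v-40)
cv2.imwrite("pics/foot.png",np.hstack([a,b])[:,:,::-1])
E
```

```text
both (array([0.46824394, 0.1574464 , 0.056     , 0.2265192 ]), np.float64(2.055885752981552))
top (array([0.46824314, 0.1563862 , 0.056     , 0.22876311]), np.float64(0.24239648056601207)) side (array([0.46797218, 0.16626178, 0.056     , 0.07380249]), np.float64(1.742583951656085))
crop origins [188 210] [278 179]
```

View pics/foot.png

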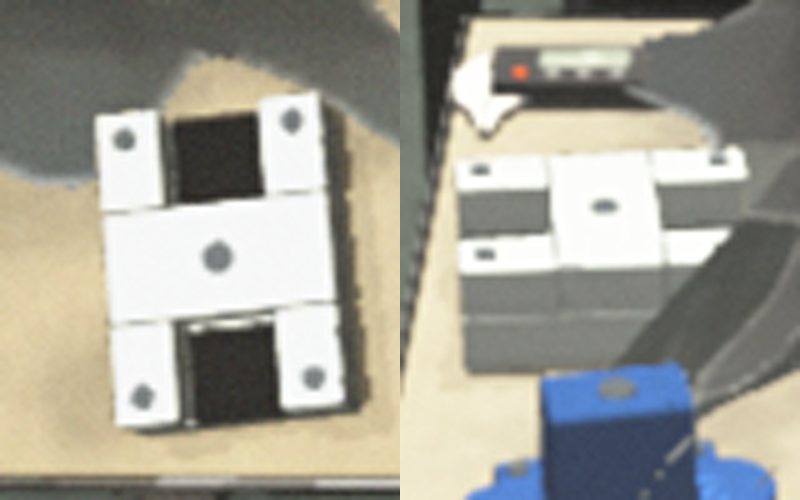

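The crop shows the foot's top face clearly. In the crop its top-view corners are about (97,115), (320,92), (345,403) and (117,428). The film overlaps its far-right corner in the side view.

```bash
python3 - <<'E'
from fit import *
P={n:shot(n) for n in("side","top")}
t=P["top"];s=P["side"]
c=[atz(t,(np.array(q)+.0)/5-.4+[188,210],.046) for q in((97,115),(320,92),(345,403),(117,428))]
c=np.array(c);print(c.round(4),c.mean(0).round(4))
TL,TR,BR,BL=c[:,:2]
print("len",np.linalg.norm(TL-BL),np.linalg.norm(TR-BR),"wid",np.linalg.norm(TL-TR),np.linalg.norm(BL-BR))
ax=(TL+TR-BL-BR);ay=(TL+BL-TR-BR);print("yaw",np.arctan2(ax[1],ax[0]),np.arctan2(-ay[0],ay[1]))
print("dot",atz(t,np.array((217,257))/5-.4+[188,210],.046))
print("film tip",tri([ray(t,(280,240)),ray(s,(325,253))]))
def dsp(d): return [np.linalg.norm(np.cross(np.subtract(d[0],0),1))]
for q in((280,240),(325,253)): pass
g=[.469,.156,.056];pose=g[:2]+[.056,.2288];pose[0]=.4682
ims=[]
for p in(t,s):
    u=proj(p,g).astype(int);m=render(p,BLUE,pose);im=p["pixels"].copy()
    im=im[u[1]-40:u[1]+40,u[0]-40:u[0]+40];mm=m[u[1]-40:u[1]+40,u[0]-40:u[0]+40]
    im=cv2.resize(im,(400,400),interpolation=cv2.INTER_CUBIC);mm=cv2.resize(mm,(400,400))
    cs,_=cv2.findContours((mm>.5).astype(np.uint8),0,1);cv2.drawContours(im,cs,-1,(255,0,0),1)
    ims.append(im);print("origin",u-40)
ims.append
cv2.imwrite("pics/blue.png",np.hstack(ims)[:,:,::-1])
E
```

```text
[[0.508  0.3643 0.046 ]
 [0.5163 0.2849 0.046 ]
 [0.4057 0.2728 0.046 ]
 [0.3969 0.3521 0.046 ]] [0.4567 0.3185 0.046 ]
len 0.11178246158347273 0.11128040147413448 wid 0.07985586356114195 0.07977334156136878
yaw 0.10892656911123635 0.1079348634097471
dot [0.45696757 0.31945583 0.046     ]
film tip [0.48516847 0.23278127 0.03259881]
origin [283 213]
origin [280 226]
```

View pics/blue.png

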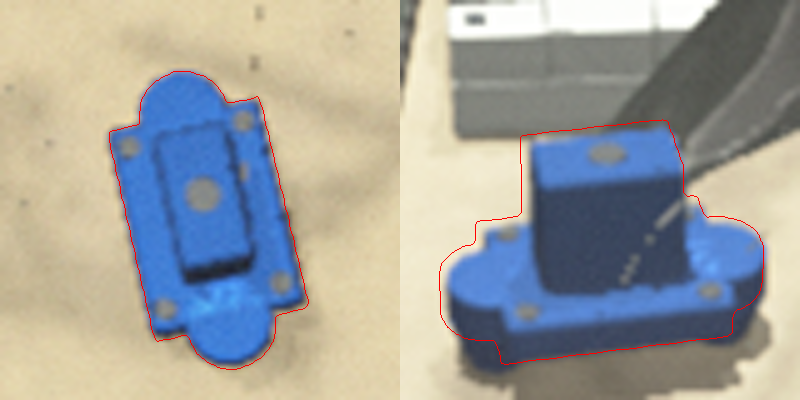

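Blue riser: about (0.468, 0.156), yaw 0.229. Foot: (0.457, 0.3185), yaw 0.108. Now I move above the riser.

carry_out(
  commands=[
    [[0,0,0],-0.129,1],
    [[0,0,0],-0.129,1],
    [[0,0,0],-0.129,1],
    [[0,0,0],-0.129,1],
    [[-0.0193,-0.0342,0],0,1],
    [[-0.0193,-0.0342,0],0,1],
    [[-0.0193,-0.0342,0],0,1],
    [[-0.0193,-0.0342,0],0,1],
    [[-0.0193,-0.0342,0],0,1],
    [[-0.0193,-0.0342,0],0,1],
    [[-0.0193,-0.0342,0],0,1],
    [[-0.0193,-0.0342,0],0,1],
    [[-0.0193,-0.0342,0],0,1],
    [[-0.0193,-0.0342,0],0,1],
    [[-0.0193,-0.0342,0],0,1],
    [[-0.0193,-0.0342,0],0,1],
    [[0,0,0.04],0,1],
    [[0,0,0.04],0,1],
    [[0,0,0],0,1],
  ],
)

```text
time: 2.98
tool_pos: [0.4657, 0.1556, 0.1616]
tool_rot: [3.141, -0.006, -2.914]
contact_force: [-0.6, 0.1, 0.0]
opening: 0.0916
grip_force: 0.0
```

carry_out(
  commands=[
    [[-0.0023,0,0.03],0,1],
    [[0,0,0.03],0,1],
    [[0,0,0.025],0,1],
    [[0,0,0.018],0,1],
    [[0,0,0],0,1],
  ],
  newtons=40,
)

```text
time: 3.6
tool_pos: [0.4701, 0.1568, 0.0613]
tool_rot: [3.142, 0.0, -2.913]
contact_force: [0.2, 0.4, 0.3]
opening: 0.0919
grip_force: 0.0
```

carry_out(
  commands=[
    [[0.0015,0,0.001],0,0.6],
    [[0,0,0],0,0],
    [[0,0,0],0,0],
    [[0,0,0],0,0],
    [[0,0,0],0,0],
    [[0,0,0],0,0],
  ],
  newtons=40,
)

```text
time: 4.35
tool_pos: [0.4682, 0.1562, 0.0597]
tool_rot: [3.141, -0.0, -2.913]
contact_force: [-0.5, -0.8, -0.5]
opening: 0.0364
grip_force: 0.0
```

carry_out(
  commands=[
    [[0,0,0],0,0],
    [[0,0,0],0,0],
    [[0,0,0],0,0],
    [[0,0,0],0,0],
  ],
)

```text
time: 4.85
tool_pos: [0.4682, 0.1563, 0.0597]
tool_rot: [3.142, 0.0, -2.913]
contact_force: [0.2, -0.1, -0.9]
opening: 0.026
grip_force: 40.0
```

carry_out(
  commands=[
    [[0,0,-0.02],0,0],
    [[0,0,-0.035],0,0],
    [[0,0,-0.035],0,0],
    [[0,0,-0.035],0,0],
    [[0,0,-0.025],0,0],
    [[0,0,0],0.12,0],
    [[-0.001,0.02,0],0,0],
    [[-0.001,0.03,0],0,0],
    [[-0.001,0.0325,0],0,0],
    [[-0.001,0.03,0],0,0],
    [[-0.001,0.03,0],0,0],
    [[-0.001,0.02,0],0,0],
    [[0,0,0],0,0],
    [[0,0,0],0,0],
  ],
)

```text
time: 6.6
tool_pos: [0.4565, 0.3177, 0.2093]
tool_rot: [-3.141, -0.001, -3.034]
contact_force: [-0.0, 0.5, -4.7]
opening: 0.0254
grip_force: 40.0
```

```bash
python3 - <<'E'
from fit import *
P={n:shot(n) for n in("side","top")}
s=robot.observe();x=s["tool_pos"];print(x,s["tool_rot"],s["opening"],s["contact_force"])
pose=[x[0],x[1],x[2]-.0037,s["tool_rot"][2]+np.pi]
ims=[]
for p in P.values():
    u=proj(p,pose[:3]).astype(int)+[0,15];m=render(p,BLUE,pose)
    sl=np.s_[u[1]-60:u[1]+60,u[0]-40:u[0]+40]
    im=cv2.resize(p["pixels"][sl],(400,600),interpolation=cv2.INTER_CUBIC);mm=cv2.resize(m[sl],(400,600))
    cs,_=cv2.findContours((mm>.5).astype(np.uint8),0,1);cv2.drawContours(im,cs,-1,(255,0,0),1)
    ims.append(im);print("origin",u-[40,60])
cv2.imwrite("pics/over.png",np.hstack(ims)[:,:,::-1])
E
```

```text
[0.45676021 0.31752303 0.20963851] [-3.14116584e+00 -3.56090234e-04 -3.03437056e+00] 0.026009407491837822 [-0.44125201 -0.25921157 -4.82182877]
origin [277  94]
origin [170 200]
```

View pics/over.png

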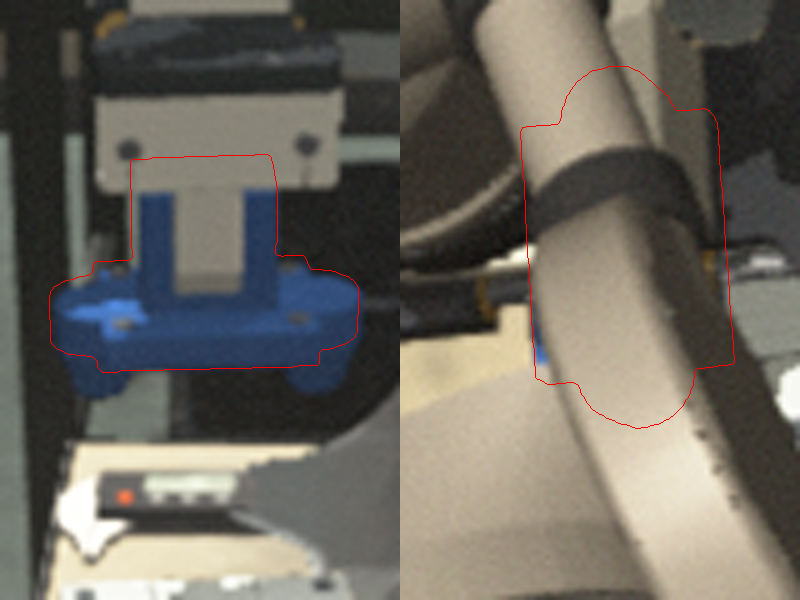

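The side view (left half) shows the riser held upright over the foot and matching the model outline. The arm hides it in the top view. I'll lower it to just above the notches and compare it with the foot in the side view.

carry_out(
  commands=[
    [[0,0.001,0.02],0,0],
    [[0,0,0.03],0,0],
    [[0,0,0.025],0,0],
    [[0,0,0.015],0,0],
    [[0,0,0],0,0],
    [[0,0,0],0,0],
  ],
)

```text
time: 7.45
tool_pos: [0.4573, 0.3196, 0.1208]
tool_rot: [3.141, 0.002, -3.034]
contact_force: [-0.1, -0.4, -3.7]
opening: 0.0256
grip_force: 40.0
```

```bash
python3 - <<'E'
from fit import *
p=shot("side")
s=robot.observe();x=s["tool_pos"];print(x,s["tool_rot"],s["opening"],s["contact_force"])
pose=[x[0],x[1],x[2]-.0037,s["tool_rot"][2]+np.pi]
F=[v/1e3 for v in(box(-56,56,-40,40,-.1,0),)]
u=proj(p,pose[:3]).astype(int)+[0,8]
sl=np.s_[u[1]-40:u[1]+40,u[0]-50:u[0]+50]
im=cv2.resize(p["pixels"][sl],(800,640),interpolation=cv2.INTER_CUBIC)
for parts,q,c in((BLUE,pose,(255,0,0)),(F,[.4567,.3185,.046,.1083],(0,200,0))):
    mm=cv2.resize(render(p,parts,q)[sl],(800,640))
    cs,_=cv2.findContours((mm>.5).astype(np.uint8),0,1);cv2.drawContours(im,cs,-1,c,1)
cv2.imwrite("pics/over2.png",im[20:620,:,::-1])
E
```

```text
[0.4572818  0.31970771 0.12090969] [ 3.14072522e+00  2.17228823e-03 -3.03350425e+00] 0.025839986516334224 [ 0.19028053  0.84098691 -4.34787208]
```

View pics/over2.png

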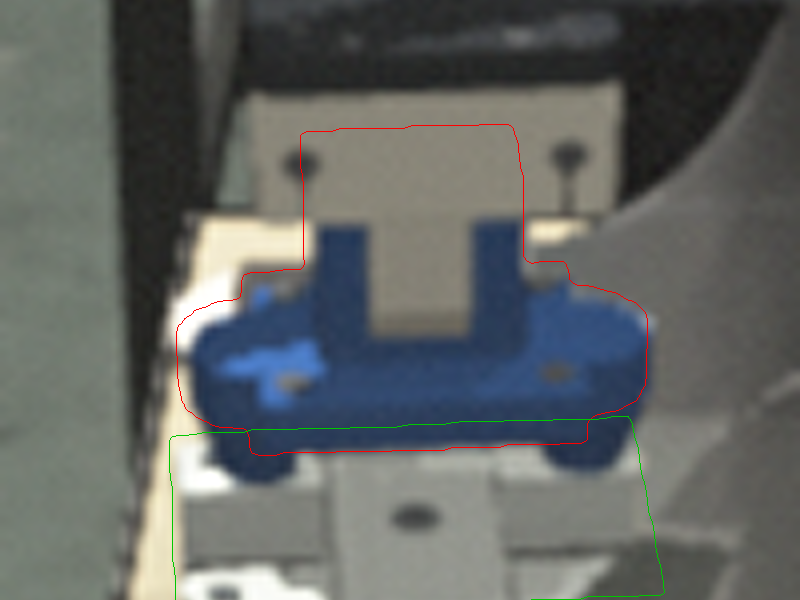

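The riser and foot in the side view are both shifted the same way from the model by about 1 px. That is calibration bias, so they line up with each other. Lowering now.

carry_out(
  commands=[
    [[0.0005,-0.001,0.006],0,0],
    [[0,0,0.006],0,0],
    [[0,0,0.005],0,0],
    [[0,0,0.004],0,0],
    [[0,0,0],0,0],
  ],
)

```text
time: 8.12
tool_pos: [0.456, 0.3183, 0.0983]
tool_rot: [-3.141, -0.001, -3.033]
contact_force: [-0.5, -0.1, -3.4]
opening: 0.0259
grip_force: 40.0
```

carry_out(
  commands=[
    [[0,0,0.003],0,0],
    [[0,0,0.003],0,0],
    [[0,0,0.002],0,0],
    [[0,0,0],0,0],
  ],
)

```text
time: 8.62
tool_pos: [0.4561, 0.3183, 0.0905]
tool_rot: [-3.142, -0.0, -3.033]
contact_force: [0.1, 0.3, -4.3]
opening: 0.0257
grip_force: 40.0
```

carry_out(
  commands=[
    [[-0.0005,0,0.0015],0,0],
    [[0,0,0.0015],0,0],
    [[0,0,0],0,0],
    [[0,0,0],0,0],
  ],
)

```text
time: 9.12
tool_pos: [0.4567, 0.3185, 0.0878]
tool_rot: [3.141, 0.0, -3.033]
contact_force: [0.9, -1.2, -4.3]
opening: 0.0256
grip_force: 40.0
```

carry_out(
  commands=[
    [[0,0,0.001],0,0],
    [[0,0,0.001],0,0],
    [[0,0,0],0,0],
  ],
)

```text
time: 9.5
tool_pos: [0.4568, 0.3184, 0.0877]
tool_rot: [3.141, 0.001, -3.033]
contact_force: [-4.7, -3.9, 12.0]
opening: 0.0258
grip_force: 40.0
```

It contacts the foot at exactly the home height. Releasing and backing off.

carry_out(
  commands=[
    [[0,0,-0.001],0,0.6],
    [[0,0,0],0,0.6],
    [[0,0,0],0,0.6],
    [[0,0,0],0,0.6],
    [[0,0,-0.02],0,0.6],
    [[0,0,-0.04],0,0.6],
    [[0,0,-0.04],0,0.6],
    [[0,0,-0.03],0,0.6],
    [[0.05,0,0],0,0.6],
    [[0.05,0,0],0,0.6],
    [[0,0.05,0],0,0.6],
    [[0,0.05,0],0,0.6],
    [[0,0.05,0],0,0.6],
    [[0,0.05,0],0,0.6],
    [[0.03,0,0],0,0.6],
    [[0.03,0,0],0,0.6],
    [[0.03,0,0],0,0.6],
    [[0,0,0],0,0.6],
    [[0,0,0],0,0.6],
  ],
)

```text
time: 11.88
tool_pos: [0.2467, 0.497, 0.2169]
tool_rot: [3.141, 0.001, -3.033]
contact_force: [-0.5, 0.0, 0.3]
opening: 0.0551
grip_force: 0.0
```

```bash
python3 - <<'E'
from fit import *
P={n:shot(n) for n in("side","top")}
s=robot.observe();print(s["time"],s["tool_pos"],s["contact_force"])
pose=[.4567,.3185,.084,.1083];ims=[]
t=P["top"];m=bluemask(t,proj(t,pose[:3]));print("top fit",fit([(t,m)],BLUE,pose,[0,1,3]))
for p in P.values():
    u=proj(p,pose[:3]).astype(int)+[0,5];m=render(p,BLUE,pose)
    sl=np.s_[u[1]-50:u[1]+50,u[0]-40:u[0]+40]
    im=cv2.resize(p["pixels"][sl],(400,500),interpolation=cv2.INTER_CUBIC);mm=cv2.resize(m[sl],(400,500))
    cs,_=cv2.findContours((mm>.5).astype(np.uint8),0,1);cv2.drawContours(im,cs,-1,(255,0,0),1)
    ims.append(im)
cv2.imwrite("pics/end.png",np.hstack(ims)[:,:,::-1])
E
```

```text
11.975 [0.24707297 0.49685085 0.21668112] [-1.37514648  0.01305409  0.21661723]
top fit (array([0.45729741, 0.31868516, 0.084     , 0.11216503]), np.float64(0.31158304498269895))
```

View pics/end.png

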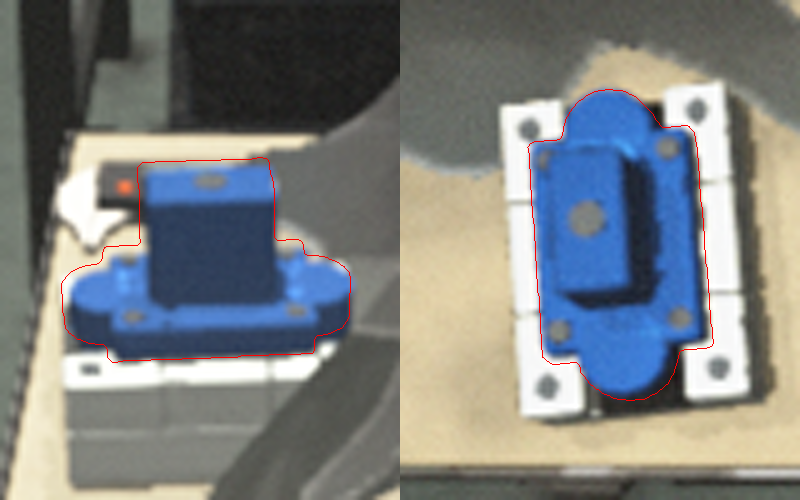

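Both views show the riser seated flat on the foot with its lugs in the notches. The top fit is within 1 mm and 0.004 rad of home, and the gripper is clear.

```bash
python3 -c "
from cell import robot
print(robot.hand_in())"
```

```text
the job is handed in; nothing more can be done
None
```

The blue riser sits fully home on the aluminium foot with both lugs in the notches and has been released; the orange riser was not touched, and I handed the job in at about 12 s of the 32 s allowed.

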